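# Load the dish dryer and set its heat lever

## Task

Turn the dish dryer's heat lever to off first: the plates and the filter are only handled with the heat off. Then push the rinsed air filter cassette fully home in its well on the dryer and move every plate from the draining rack into the dryer's rack, upright on edge, each in a slot of its own. When all is loaded, set the heat lever to the third of the four marks past off; leave everything else where it stands.

Things in the scene. Friction and masses are not known exactly. Their poses are not given: they have to be found in the camera images.
- dryer: Fixed dish dryer, 220 deep (x) x 380 wide (y), white. Origin: centre of its footprint on the worktop; x to its back, y left, z up. Right part (y -190..65): base 40 tall carrying a steel wire plate rack with 6 slots, points slot0 to slot5, 40 apart. Left part (y 60..190): blower unit 160 tall, on its flat top the heat lever (front) and the filter well (back).
- slot0 (a point): Where a plate's centre rests in the right-hand end slot: x 0, y -165, z 127.5 of dryer, same axes; the slot lies in its xz plane. Plates rest on two round rails (8 dia, along y at x -50 and 50, axes at z 60) between pointed wire hoops (24 wide, tops at z 118): 12 clear, flaring to 36 over the top 13. A resting plate's top edge is at z 207; it may lean up to 5 degrees.
- slot5 (a point): Where a plate's centre rests in the left-hand end slot, next to the blower unit: x 0, y 35, z 127.5 of dryer, same axes. Slots 1 to 4 lie between slot0 and this, evenly, at 40 pitch.
- filter_well (a point): Centre of the mouth of the filter well: a rectangular hole 47 (x) x 63 (y), 45 deep, straight walls, in the top of the blower unit, 160 above the worktop, with a grey border around it. At x 68, y 125 of dryer, same axes.
- heat_lever (a joint): Heat lever angle, rad. 0 = off (stop; round dot on the dial face), growing counter-clockwise from above to 1.571 = full (stop). Four bar marks of growing thickness past the dot: 0.393, 0.785, 1.178 (third), 1.571. From the pivot the arm points to -x+y of the dryer at 0, to -x (its front) at 0.785, to -x-y at 1.571. Stays where it is left; about 1.5 N at the grip moves it.
- lever_grip (a point): Middle of the upright grip on the lever's end: black cylinder 18 dia x 34 tall, 62 from the pivot axis. Its top is 12 above this point, 200 above the worktop; the top of the arm is 16 below this point. A white pointer tip sticks out beyond the grip over the marks.
- lever_pivot (a point): Pivot axis (vertical) of the heat lever at the blower unit's top surface, 160 above the worktop; x 0, y 125 of dryer, same axes. Hub 28 dia x 17 tall.
- filter: Air filter cassette, loose, upright on the worktop left of the draining rack, white with dark mesh sides, 70 g. Origin: centre of underside; z up. Body 44 (x) x 60 (y) x 34 tall, lowest 5 narrowed to 40 x 56; flange 56 x 72, z 34..39; upright grip fin 10 thick (x) x 44 long (y), z 39..71. Fits its well either way round; fully home the flange lies on the blower's top, origin 126 above the worktop.
- drainer: Fixed draining rack, 190 deep (x) x 210 wide (y): grey tray, rim 16 tall, with rails and hoops like the dryer's, but rail axes 30 above the worktop, and 5 slots at y -80, -40, 0, 40, 80 in which the washed plates stand, centres 97.5 and top edges 177.5 above the worktop. Origin: centre of the footprint on the worktop; x back, y left, z up.
- plate0_center (a point): Centre of a white side plate, a round disc 160 dia x 9 thick (face dished 4 within that), about 300 g, on edge in the draining rack; three to five of the five plates are present. y: axis of the disc (normal to its faces); x and z lie in its plane and turn as it rolls.
- plate1_center (a point): Centre of a white side plate, a round disc 160 dia x 9 thick (face dished 4 within that), about 300 g, on edge in the draining rack; three to five of the five plates are present. y: axis of the disc (normal to its faces); x and z lie in its plane and turn as it rolls.
- plate2_center (a point): Centre of a white side plate, a round disc 160 dia x 9 thick (face dished 4 within that), about 300 g, on edge in the draining rack; three to five of the five plates are present. y: axis of the disc (normal to its faces); x and z lie in its plane and turn as it rolls.
- plate3_center (a point): Centre of a white side plate, a round disc 160 dia x 9 thick (face dished 4 within that), about 300 g, on edge in the draining rack; three to five of the five plates are present. y: axis of the disc (normal to its faces); x and z lie in its plane and turn as it rolls.
- plate4_center (a point): Centre of a white side plate, a round disc 160 dia x 9 thick (face dished 4 within that), about 300 g, on edge in the draining rack; three to five of the five plates are present. y: axis of the disc (normal to its faces); x and z lie in its plane and turn as it rolls.
- soap: Bystander, to be left alone: green glass washing-up liquid bottle, 56 dia x 170 tall. Origin at its underside or middle.
- mug: Bystander, to be left alone: blue mug, 80 dia x 95 tall, handle to one side. Origin at its underside or middle.
- bowl: Bystander, to be left alone: white cereal bowl, 120 dia x 50 tall. Origin at its underside or middle.
- pepper_mill: Bystander, to be left alone: dark wooden pepper mill, 52 dia x 140 tall. Origin at its underside or middle.
- jam_jar: Bystander, to be left alone: amber jar with steel lid, 70 dia x 100 tall. Origin at its underside or middle.
- wash_brush: Bystander, to be left alone: washing-up brush lying flat. Origin at its underside or middle.
- wooden_spoon: Bystander, to be left alone: wooden spoon lying flat. Origin at its underside or middle.
Mind the look-alikes: they are no part of the job. What is shaped like the part that bears plate1_center but green is not meant.

How it is judged (in metres and radians):
On the way, in this order (a step that is already met when the one before it is completed fails the run):
1. the heat lever is at off (value of joint heat_lever below 0.1 rad), for 0.2 s.
2. with the lever still at off, the filter is fully home and every plate stands in the dryer's rack (value of joint heat_lever below 0.1 rad and horizontal distance between filter and filter_well below 0.005 m and z of filter in the frame of dryer between 0.119 and 0.13 m and angle between the x axis of filter and the x axis of dryer, either way round below 0.1 rad and angle between filter's own z axis and vertical below 0.08 rad and z of plate0_center in the frame of dryer between 0.1175 and 0.1375 m and x of plate0_center in the frame of dryer between -0.012 and 0.012 m and y of plate0_center in the frame of dryer between -0.18 and 0.05 m and angle between the y axis of each of plate0_center, plate1_center, plate2_center, plate3_center, plate4_center and the y axis of dryer, either way round below 0.2 rad and z of plate1_center in the frame of dryer between 0.1175 and 0.1375 m and x of plate1_center in the frame of dryer between -0.012 and 0.012 m and y of plate1_center in the frame of dryer between -0.18 and 0.05 m and z of plate2_center in the frame of dryer between 0.1175 and 0.1375 m and x of plate2_center in the frame of dryer between -0.012 and 0.012 m and y of plate2_center in the frame of dryer between -0.18 and 0.05 m and z of plate3_center in the frame of dryer between 0.1175 and 0.1375 m and x of plate3_center in the frame of dryer between -0.012 and 0.012 m and y of plate3_center in the frame of dryer between -0.18 and 0.05 m and z of plate4_center in the frame of dryer between 0.1175 and 0.1375 m and x of plate4_center in the frame of dryer between -0.012 and 0.012 m and y of plate4_center in the frame of dryer between -0.18 and 0.05 m), for 0.2 s.
3. the heat lever is at the third mark (value of joint heat_lever between 1.078 and 1.278 rad), for 0.2 s.
At the end, for the whole second after the job is handed in: Lever within 0.1 rad of the third mark (1.178); filter home in its well within 4 mm in height, 5 mm sideways, 0.1 rad; every present plate on both rails in a dryer slot (centre within 10 mm in height, 12 mm along the slot; within 0.2 rad of its plane); all released and at rest (all of step 3 and horizontal distance between filter and filter_well below 0.005 m and z of filter in the frame of dryer between 0.119 and 0.13 m and angle between the x axis of filter and the x axis of dryer, either way round below 0.1 rad and angle between filter's own z axis and vertical below 0.08 rad and z of plate0_center in the frame of dryer between 0.1175 and 0.1375 m and x of plate0_center in the frame of dryer between -0.012 and 0.012 m and y of plate0_center in the frame of dryer between -0.18 and 0.05 m and angle between the y axis of each of plate0_center, plate1_center, plate2_center, plate3_center, plate4_center and the y axis of dryer, either way round below 0.2 rad and z of plate1_center in the frame of dryer between 0.1175 and 0.1375 m and x of plate1_center in the frame of dryer between -0.012 and 0.012 m and y of plate1_center in the frame of dryer between -0.18 and 0.05 m and z of plate2_center in the frame of dryer between 0.1175 and 0.1375 m and x of plate2_center in the frame of dryer between -0.012 and 0.012 m and y of plate2_center in the frame of dryer between -0.18 and 0.05 m and z of plate3_center in the frame of dryer between 0.1175 and 0.1375 m and x of plate3_center in the frame of dryer between -0.012 and 0.012 m and y of plate3_center in the frame of dryer between -0.18 and 0.05 m and z of plate4_center in the frame of dryer between 0.1175 and 0.1375 m and x of plate4_center in the frame of dryer between -0.012 and 0.012 m and y of plate4_center in the frame of dryer between -0.18 and 0.05 m and linear speed of each of plate0, plate1, plate2, plate3, plate4, filter below 0.02 m/s and velocity of joint heat_lever below 0.05 rad/s); the robot touches nothing.
It fails at once if the robot handles a plate or the filter while the heat is not off (value of joint heat_lever above 0.2 rad and (contact force between the fingers and plate0 above 2 N or contact force between the fingers and plate1 above 2 N or contact force between the fingers and plate2 above 2 N or contact force between the fingers and plate3 above 2 N or contact force between the fingers and plate4 above 2 N or contact force between the fingers and filter above 2 N)).
It fails at once if a bystander is moved by more than 4 cm (distance of any of soap, mug, bowl, pepper_mill, jam_jar, wash_brush, wooden_spoon from where it was at the start of the episode above 0.04 m).
Of plate0, plate1, plate2, plate3, plate4 only 3 to 5 are there at a start; the rules pass over those that are not, and their reading is None.
At some moment in a run one of filter may be knocked a few centimetres aside while the robot is not near it.
It also fails if it takes over 210 s, if anything falls off the work surface, if the arm or the gripper's body presses on something with over 40 N, if the wrist force passes 120 N, or if a joint passes its speed limit or range.

## Robot

A 6-joint arm with a two-finger parallel gripper is mounted at the origin on the work surface. World frame = base frame: x ahead of the robot, y to its left, z up, the work surface at z = 0. Lengths are in mm, angles in rad, forces in N, time in s.
With the tool pointing down it reaches from about 325 to 875 mm from the base axis. Payload 4.4 kg.
Tool frame: the origin (TCP) lies on the centre line of the jaws, within the pads' length; the fingertips stand ahead of it and the grasp point (between the pads) lies 6 mm ahead of it (ctrl.tcp_to_tips is the z of the fingertips in the tool frame, in mm); z points along the fingers, y is the direction in which the jaws open and shut (so a half turn about z gives the same grasp; the last joint's range is limited). The gripper opens to 85 mm and grips with 20 to 120 N. Pads are 22 mm wide; open, the fingers measure 114 mm over their backs; the gripper's body (76 mm by 85 mm) begins 54 mm behind the grasp point. The pads swing forward as they close: fully open they stand 13 mm farther back than shut.
Start: joints at [1.018, 0.207, 1.542, -0, 1.393, -0.15], TCP at [225.407, 528.979, 218.982] pointing down, gripper open.
Joint ranges: [-2.73, 2.73], [-0.86, 2.22], [0.23, 2.46], [-1.11, 4.25], [0.08, 2.63], [-2.82, 2.82]. Speed limits (rad/s): [2.79, 2.79, 3.14, 3.14, 3.14, 3.14].

## Interface

Orientations are given as a 3x3 rotation matrix whose columns are the frame's x, y, z axes.
In Python, from plant import ctrl, sensors, optics gives the robot as it stands. Calls block until the motion is done:
- ctrl.move_ptp(position, orientation): joint-space move of the TCP to a pose.
- ctrl.move_l(position, rot=None, vel=150, threshold=None): straight line of the TCP; rot=None keeps the orientation; vel is the mean speed in mm/s. With threshold (N) it stops when the force on the tool has changed by that much, and returns True; else False.
- ctrl.set_joints(angles): joint-space move.
- ctrl.gripper_to(opening, force=None): finger opening in mm; force is the grip in N (None keeps the last); returns when the fingers have stopped.
- ctrl.hold(seconds).
- ctrl.solve_ik(position, orientation): joint angles nearest the present ones, or None.
- sensors.read_state(): the state.
- optics.grab_frame(name): name is "scene" or "top" or "wrist"; returns (picture, depth): 420x560x3 uint8, red, green, blue; 420x560 float32, mm along the optical axis (not along the pixel's ray), 0 where there is no reading.
- optics.camera_params(name): a dict with "mtx" (3x3 intrinsics, pixels), "R" (3x3) and "t" (3): a world point X has camera coordinates R X + t; the wrist camera has in their place "T_tool_cam" (4x4, takes a point from camera to tool coordinates, whose origin is the TCP and whose axes are the flange's). Camera axes: x right, y down, z forward; pixel columns grow to the right and rows downward; lengths in mm; the calibration is good to about 2 mm. A picture is of the moment at which its call begins: read the wrist's pose just before it. camera_params takes no time and is no camera call.
A pose or a line that the arm cannot do raises ctrl.MotionError and nothing moves.
- ctrl.finish_job(): hands the job in, once; it reports no verdict.
The state is a dict: "t": time; "q": joint angles; "qvel": joint speeds; "tau": joint torques, N m; "eef_pos": TCP position; "eef_rot": TCP orientation; "force": force on the tool from outside, world axes, zero at the start; "wrist_torque": the same for the moment, N m; "grip_width": finger opening in mm.
Only numpy, scipy, OpenCV 4.12 (cv2) and the standard library are available. Lean on these libraries where they do the work, as an engineer would, in place of code of your own. Each camera call takes 0.05 s, during which the arm holds its last target.

## Working session

There is one attempt and no reset: what is moved stays moved. The work goes in short steps, each a Python script; the robot and the scene stay as the last script left them, time stands still between calls to the robot, and variables do not carry over. Pictures are saved under pics/ and viewed, and the job is handed in when it is done.

```bash
ls; mkdir -p pics; python3 - <<'E'
from plant import ctrl,sensors,optics
import cv2,numpy as np
s=sensors.read_state();print(s['t'],s['eef_pos'],s['eef_rot'],s['grip_width'],ctrl.tcp_to_tips)
for n in ['scene','top','wrist']:
    p,d=optics.grab_frame(n);cv2.imwrite(f'pics/{n}0.png',p[:,:,::-1]);np.savez(f'/tmp/{n}0.npz',p=p,d=d)
    c=optics.camera_params(n);print(n,{k:np.round(v,3).tolist() for k,v in c.items()})
E
```

```text
pics
0.0 [224.99525083 528.31777565 217.83137514] [[-9.19963206e-01  3.92002916e-01 -1.18855988e-03]
 [ 3.92004564e-01  9.19961306e-01 -1.90171652e-03]
 [ 3.47950680e-04 -2.21543012e-03 -9.99997485e-01]] 85.10602086850646 25.0
scene {'mtx': [[414.568, 0.0, 275.603], [0.0, 414.568, 210.131], [0.0, 0.0, 1.0]], 'R': [[-0.709, 0.705, -0.002], [0.414, 0.414, -0.811], [-0.571, -0.576, -0.585]], 't': [389.776, -133.802, 1858.476]}
top {'mtx': [[451.481, 0.0, 281.503], [0.0, 451.481, 210.245], [0.0, 0.0, 1.0]], 'R': [[0.025, -1.0, 0.017], [-0.989, -0.027, -0.146], [0.146, -0.013, -0.989]], 't': [-24.783, 562.954, 1548.309]}
wrist {'mtx': [[367.708, 0.0, 276.642], [0.0, 367.708, 210.206], [0.0, 0.0, 1.0]], 'T_tool_cam': [[0.0, -0.949, -0.316, 81.698], [1.0, 0.0, -0.001, -0.596], [0.001, -0.316, 0.949, -154.448], [0.0, 0.0, 0.0, 1.0]]}
```

View pics/scene0.png

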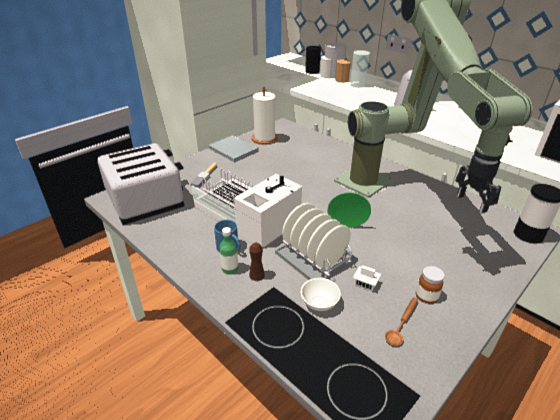

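View pics/top0.png

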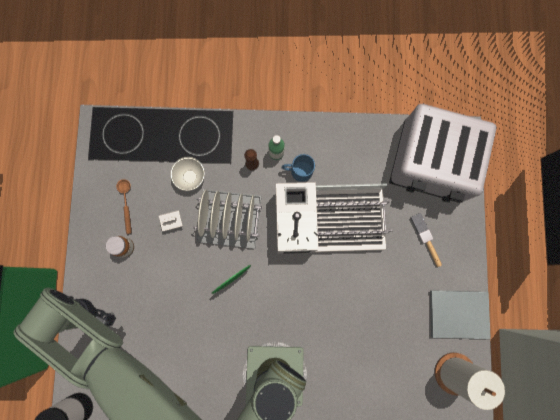

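View pics/wrist0.png

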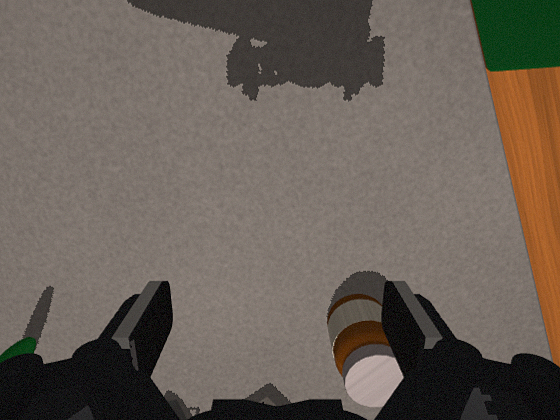

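```bash
python3 - <<'E'
import cv2,numpy as np
p=np.load('/tmp/top0.npz')['p'];s=np.load('/tmp/scene0.npz')['p']
a=cv2.resize(p[160:310,140:400],None,fx=3,fy=3,interpolation=cv2.INTER_CUBIC)
cv2.imwrite('pics/tc.png',a[:,:,::-1])
a=cv2.resize(s[160:310,180:400],None,fx=3.5,fy=3.5,interpolation=cv2.INTER_CUBIC)
cv2.imwrite('pics/sc.png',a[:,:,::-1])
E
cat > h.py <<'E'
from plant import ctrl,sensors,optics
import cv2,numpy as np
def cam(n,st=None):
    c=optics.camera_params(n)
    if 'R' in c: R=np.array(c['R']);t=np.array(c['t'])
    else:
        T=np.array(c['T_tool_cam']); Rw=np.array(st['eef_rot']);p=np.array(st['eef_pos'])
        Rc=Rw@T[:3,:3]; o=Rw@T[:3,3]+p
        R=Rc.T; t=-R@o
    return np.array(c['mtx']),R,t
def w_from(n,u,v,d,st=None):
    K,R,t=cam(n,st); u=np.asarray(u,float);v=np.asarray(v,float);d=np.asarray(d,float)
    X=np.stack([(u-K[0,2])/K[0,0]*d,(v-K[1,2])/K[1,1]*d,d],-1)
    return (X-t)@R
def cloud(n,d,st=None):
    v,u=np.mgrid[:d.shape[0],:d.shape[1]]
    return w_from(n,u,v,d,st)
def at_z(n,u,v,z,st=None):
    K,R,t=cam(n,st); o=-R.T@t
    r=R.T@np.array([(u-K[0,2])/K[0,0],(v-K[1,2])/K[1,1],1.])
    return o+r*(z-o[2])/r[2]
def proj(n,X,st=None):
    K,R,t=cam(n,st); x=K@(R@np.asarray(X,float)+t); return x[:2]/x[2]
def Rz(a,down=True):
    # tool down, jaw axis (y) along direction angle a
    y=np.array([np.cos(a),np.sin(a),0]);z=np.array([0,0,-1.]);x=np.cross(y,z)
    return np.stack([x,y,z],1)
E
```

```text
(no output)
```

View pics/tc.png

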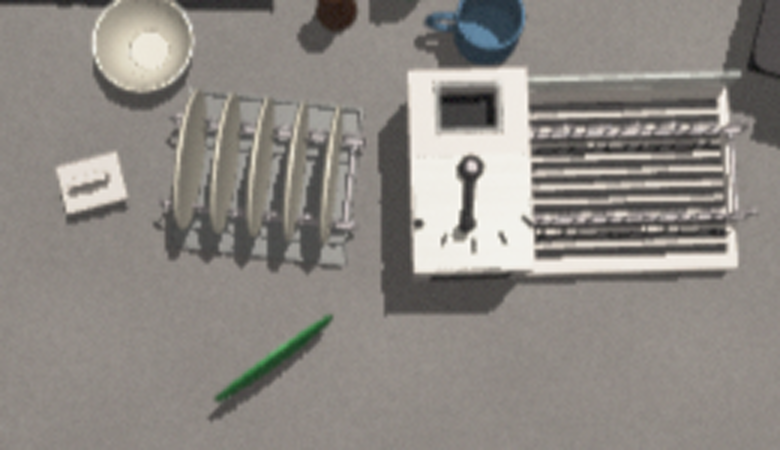

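View pics/sc.png

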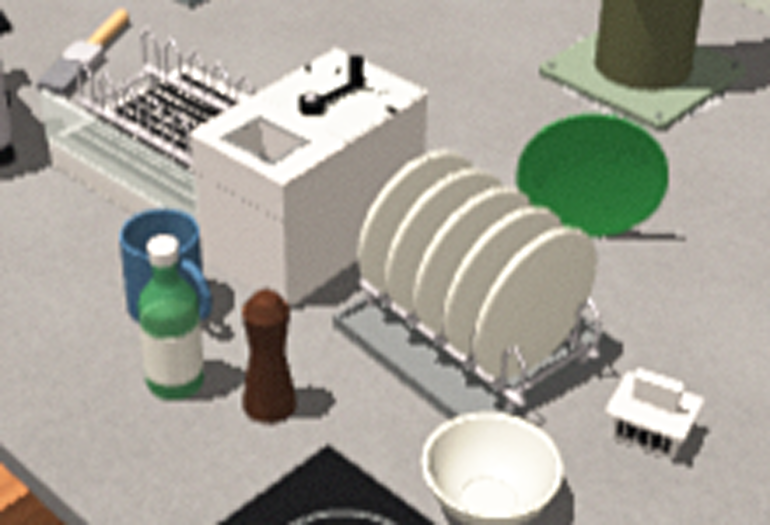

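```bash
python3 - <<'E'
from h import *
f=np.load('/tmp/top0.npz');p,d=f['p'],f['d']
P=cloud('top',d)
K,R,t=cam('top');print('campos',-R.T@t)
for u,v,z in [(277,184,160),(316,184,160),(318,250,160),(278,251,160),(295,198,160),(384,252,40),(171,221,39),(245,192,177),(264,265,16),(187,175,50),(297,214,177),(295,237,200)]:
    print((u,v),at_z('top',u,v,z).round(1),P[v,u].round(1))
# blower top plane points
m=(abs(P[...,2]-160)<4); m[:170]=0;m[260:]=0;m[:,:270]=0;m[:,330:]=0
print(m.sum(),P[m].mean(0)); r=cv2.minAreaRect(P[m][:,:2].astype(np.float32));print(r)
m=(P[...,2]>34)&(P[...,2]<45); m[:205]=0;m[240:]=0;m[:,:150]=0;m[:,190:]=0
print(m.sum(),P[m].mean(0)); r=cv2.minAreaRect(P[m][:,:2].astype(np.float32));print(r)
# plates high
m=(P[...,2]>150)&(P[...,2]<185); m[:180]=0;m[260:]=0;m[:,:190]=0;m[:,265:]=0
Q=P[m];print(m.sum()); print(np.histogram(Q[:,1],bins=np.arange(60,330,8)))
print('zmax',np.percentile(Q[:,2],[50,95,100]))
E
```

```text
campos [ 331.07558901   10.88161478 1614.02038652]
(277, 184) [632.6   8.6 160. ] [632.7   8.6 159.2]
(316, 184) [ 636.2 -119.6  160. ] [ 670.5 -134.3   -3.5]
(318, 250) [ 419.8 -129.1  160. ] [ 426.6 -139.8   48.7]
(278, 251) [413.3  -0.5 160. ] [414.7  -0.7 134.7]
(295, 198) [587.6 -51.5 160. ] [595.2 -53.4 117. ]
(384, 252) [ 426.2 -371.4   40. ] [ 428.5 -380.5    2.5]
(171, 221) [515.1 375.7  39. ] [512.8 371.   59. ]
(245, 192) [599.7 111.3 177. ] [632.5 123.5   1.5]
(264, 265) [371.1  46.3  16. ] [371.5  46.7  -0.7]
(187, 175) [678.7 326.8  50. ] [687.8 335.1   9. ]
(297, 214) [532.6 -58.3 177. ] [532.9 -58.4 174.8]
(295, 237) [456.3 -52.4 200. ] [457.7 -53.1 184.1]
1719 [520.21040519 -59.28771022 160.47405357]
((527.9133911132812, -57.508201599121094), (220.15850830078125, 129.76573181152344), 3.15364670753479)
253 [515.0652726  377.27262259  39.21371386]
((516.2130126953125, 378.47119140625), (56.86506271362305, 71.96466064453125), 17.354766845703125)
348
(array([ 0,  0,  0,  8, 48, 12,  0,  0,  7, 43, 18,  0,  0,  9, 51,  9,  0,
        0,  9, 48, 14,  0,  0, 13, 55,  4,  0,  0,  0,  0,  0,  0,  0]), array([ 60,  68,  76,  84,  92, 100, 108, 116, 124, 132, 140, 148, 156,
       164, 172, 180, 188, 196, 204, 212, 220, 228, 236, 244, 252, 260,
       268, 276, 284, 292, 300, 308, 316, 324]))
zmax [170.37774045 179.1243777  184.49338827]
```

```bash
python3 - <<'E'
from h import *
s=sensors.read_state();p=s['eef_pos']
ctrl.move_l([p[0],p[1],380],vel=300)
a=np.pi/2+0.05
ctrl.move_ptp([500,-55,380],Rz(a)); ctrl.hold(0.3)
s=sensors.read_state();print(s['t'],s['eef_pos'],s['q'])
pic,d=optics.grab_frame('wrist');cv2.imwrite('pics/w1.png',pic[:,:,::-1]);np.savez('/tmp/w1.npz',p=pic,d=d,pos=s['eef_pos'],rot=s['eef_rot'])
E
```

```text
3.4333 [500.07281888 -54.58199959 380.04683201] [-2.80965884e-01 -2.63393749e-02  1.46842537e+00  6.25077660e-05
  1.69939680e+00 -1.90250452e+00]
```

View pics/w1.png

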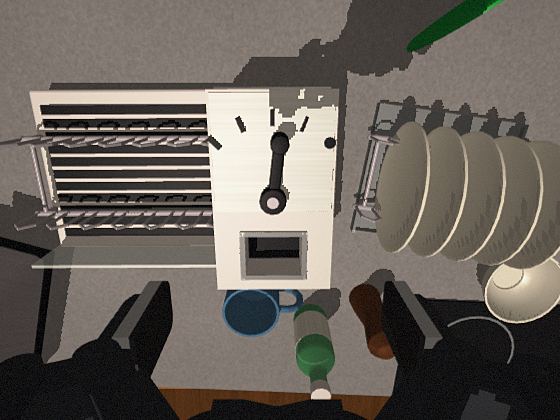

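```bash
python3 - <<'E'
from h import *
f=np.load('/tmp/w1.npz');st=dict(eef_pos=f['pos'],eef_rot=f['rot']);p,d=f['p'],f['d']
P=cloud('wrist',d,st)
m=(abs(P[...,2]-160)<5);m[:,:190]=0;m[:,350:]=0
print(m.sum(),P[m].mean(0))
pl=np.c_[P[m][:,:2],np.ones(m.sum())];print('plane',np.linalg.lstsq(pl,P[m][:,2],rcond=None)[0])
r=cv2.minAreaRect(P[m][:,:2].astype(np.float32));print(r)
img=(m*255).astype(np.uint8);cv2.imwrite('pics/m1.png',img)
# hole inner: well
for u,v in [(206,88),(341,88),(330,289),(217,288),(272,202),(281,143),(330,143),(304,123),(272,117),(240,124),(216,142)]:
    z=200 if (u,v)==(281,143) else 177 if (u,v)==(272,202) else 160
    print((u,v),at_z('wrist',u,v,z,st).round(1),P[v,u].round(1))
a=cv2.resize(p[70:300,190:350],None,fx=3.5,fy=2.6*1,interpolation=cv2.INTER_CUBIC)
cv2.imwrite('pics/w1c.png',a[:,:,::-1])
E
```

```text
21328 [514.75384377 -58.72150021 160.09355475]
plane [-4.61848085e-03  9.13364520e-06  1.62471472e+02]
((603.304443359375, -52.791114807128906), (368.8590087890625, 133.9941864013672), 4.21875)
(206, 88) [ 422.1 -127.4  160. ] [ 423.7 -156.3    1.8]
(341, 88) [415.4   2.9 160. ] [414.2  29.6  -1.5]
(330, 289) [635.7  13.6 160. ] [ 7.287e+02  4.470e+01 -2.000e-01]
(217, 288) [ 641.  -116.9  160. ] [ 7.363e+02 -1.416e+02 -2.000e-01]
(272, 202) [528.7 -58.4 177. ] [527.9 -58.4 179.6]
(281, 143) [465.5 -52.9 200. ] [465.6 -52.9 199.1]
(330, 143) [468.6  -2.6 160. ] [468.4  -2.8 161.1]
(304, 123) [450.2 -30.4 160. ] [450.2 -30.4 159.8]
(272, 117) [446.  -62.5 160. ] [445.8 -62.4 163.1]
(240, 124) [454.4 -94.  160. ] [454.4 -94.  159.7]
(216, 142) [ 473.4 -117.9  160. ] [ 473.1 -117.5  162.4]
```

View pics/w1c.png

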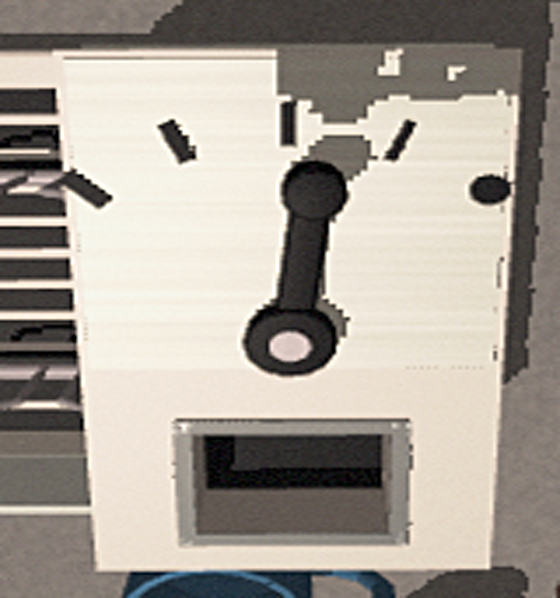

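View pics/m1.png

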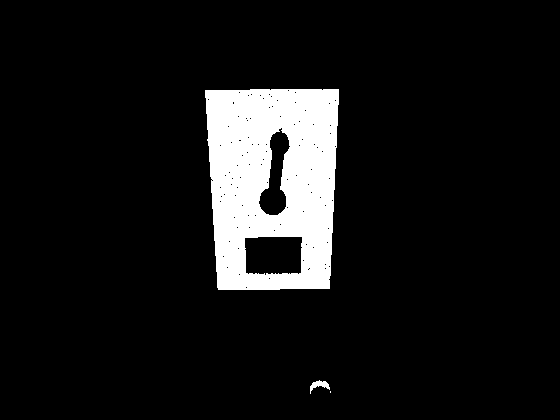

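```bash
python3 - <<'E'
from h import *
f=np.load('/tmp/w1.npz');st=dict(eef_pos=f['pos'],eef_rot=f['rot']);p,d=f['p'],f['d']
P=cloud('wrist',d,st)
m=(abs(P[...,2]-160)<5);m[:,:190]=0;m[:,350:]=0;m[310:]=0
r=cv2.minAreaRect(P[m][:,:2].astype(np.float32));print(r)
# outline fit from contours ; corners intersect at z=160
cs,h=cv2.findContours((m*255).astype(np.uint8),cv2.RETR_CCOMP,cv2.CHAIN_APPROX_NONE)
for c,hh in zip(cs,h[0]):
    if cv2.contourArea(c)<300: continue
    W=np.array([at_z('wrist',u,v,160,st)[:2] for u,v in c[:,0]],np.float32)
    print(hh[3],cv2.contourArea(c),cv2.minAreaRect(W))
# rect of dark border edges
g=cv2.cvtColor(p,cv2.COLOR_RGB2GRAY).astype(int)
print(g[255,235:312]); print(g[226:290,273])
E
```

```text
((529.856689453125, -58.06999969482422), (220.74209594726562, 130.62828063964844), 3.233257293701172)
-1 24360.0 ((529.3773803710938, -58.389190673828125), (219.72117614746094, 130.5281982421875), 3.1564061641693115)
0 2101.5 ((596.9535522460938, -54.252628326416016), (48.01063919067383, 64.48226928710938), 2.9194345474243164)
0 1459.5 ((502.01739501953125, -58.06794738769531), (30.11886215209961, 93.5562973022461), 89.74369049072266)
[230 229 231 232 243 158 149 154 156 162 104  76  89  71  18   0   6   9
  18  16   6  14  21   8   2  11   6   1  22  19   0  17  21   7   8  13
  25  14   1   4  12   1  16   8  13  12  14   3   1  21  13   6   3  17
   8  10   0  11  10   3  22   2  14   0  82 109 124 141 140 137 137 123
 229 225 220 221 222]
[228 226 227 234 220  93 134 152 148 154 143  84  39  39  47  46  46  38
  50  43  40  49  43  43   4   9  16   7  21   1   2  38  77  96  89  91
  91  88  92  86  90  93  89  89  90  91  89  89  95 119 144 144 136 155
 218 226 222 222 220 220 222 226 216 113]
```

```bash
cat >> h.py <<'E'
YAW=0.0545; PIV=np.array([529.1,-58.3])
x_=np.array([np.cos(YAW),np.sin(YAW)]);y_=np.array([-np.sin(YAW),np.cos(YAW)])
ORG=PIV-125*y_
def dry(x,y): return ORG+x*x_+y*y_
def lev(th,r=62):
    a=np.deg2rad(135)+YAW+th
    return PIV+r*np.array([np.cos(a),np.sin(a)])
def snap(n,name):
    st=sensors.read_state();p,d=optics.grab_frame(n);cv2.imwrite(f'pics/{name}.png',p[:,:,::-1])
    np.savez(f'/tmp/{name}.npz',p=p,d=d,pos=st['eef_pos'],rot=st['eef_rot']);return p,d,st
def load(name):
    f=np.load(f'/tmp/{name}.npz');return f['p'],f['d'],dict(eef_pos=f['pos'],eef_rot=f['rot'])
E
python3 - <<'E'
from h import *
R=Rz(np.deg2rad(45)+YAW+0.3)
g=lev(0.65);print(g)
ctrl.gripper_to(32,20)
ctrl.move_ptp([*g,300],R)
print(ctrl.move_l([*g,204],vel=120,threshold=5),sensors.read_state()['eef_pos'])
w=ctrl.gripper_to(21);print(sensors.read_state()['grip_width'],sensors.read_state()['force'])
for th in np.arange(0.55,-0.13,-0.1):
    r=ctrl.move_l([*lev(th),204],vel=60,threshold=12)
    s=sensors.read_state();print(round(th,2),r,s['force'].round(1) if hasattr(s['force'],'round') else s['force'],s['eef_pos'])
    if r: break
ctrl.move_l([*lev(0.0),204],vel=60)
print(sensors.read_state()['force'])
ctrl.gripper_to(36)
p=sensors.read_state()['eef_pos'];ctrl.move_l([p[0],p[1],300],vel=200)
ctrl.move_ptp([500,-55,380],Rz(np.pi/2+0.05)); ctrl.hold(0.3)
print(sensors.read_state()['t']);snap('wrist','w2')
E
```

```text
[467.30276928 -53.28978295]
False [468.18550124 -53.53361126 205.0262848 ]
21.72276506876266 [ 0.47755601  0.5052263  -0.72602781]
0.55 False [-0.4 -0.2 -0.7] [468.14009602 -46.73566513 204.0682652 ]
0.45 False [ 0.  -0.2  0.3] [469.56324672 -40.71870581 203.96859273]
0.35 False [-0.5  0.5 -0.1] [471.60696135 -34.93581768 203.97326629]
0.25 False [ 0.5 -0.3  0.3] [474.24446337 -29.35288993 203.98330495]
0.15 False [ 0.6 -0.4  0.2] [477.43009834 -24.02345413 204.01323615]
0.05 False [ 0.1 -0.9  0.4] [481.11620662 -19.02871859 204.0028931 ]
-0.05 False [ 0.8 -0.   1. ] [485.28751344 -14.4504566  204.00534804]
[-0.48059639 -0.27766302  0.51635193]
9.5917
```

View pics/w2.png

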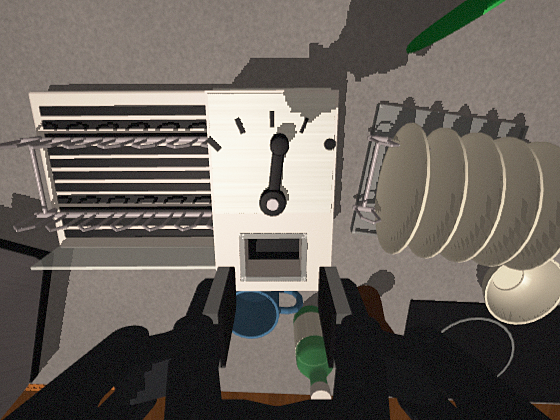

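```bash
python3 - <<'E'
from h import *
p,d,st=load('w2')
print(ctrl.tcp_to_tips)
c=optics.camera_params('wrist');T=np.array(c['T_tool_cam'])
P=cloud('wrist',d,st)
L=(P-st['eef_pos'])@st['eef_rot']
for v in range(262,400,8): print(v,[L[v,u].round(0).tolist() for u in (215,232,328,345)])
p,d,st=load('w2');
# lever
for u,v in[(272,202),(280,143)]: print(P[v,u])
E
```

```text
25.0
262 [[-104.0, -70.0, 219.0], [-104.0, -51.0, 219.0], [-104.0, 57.0, 219.0], [-184.0, 109.0, 380.0]]
270 [[-196.0, -100.0, 377.0], [11.0, -19.0, -20.0], [11.0, 21.0, -19.0], [82.0, -0.0, -154.0]]
278 [[12.0, -24.0, -27.0], [9.0, -19.0, -22.0], [12.0, 20.0, -27.0], [-213.0, 111.0, 381.0]]
286 [[11.0, -24.0, -33.0], [6.0, -19.0, -23.0], [11.0, 19.0, -33.0], [8.0, 27.0, -26.0]]
294 [[12.0, -23.0, -39.0], [3.0, -19.0, -24.0], [11.0, 18.0, -38.0], [7.0, 26.0, -32.0]]
302 [[11.0, -22.0, -43.0], [-0.0, -19.0, -25.0], [10.0, 18.0, -42.0], [11.0, 23.0, -43.0]]
310 [[11.0, -21.0, -48.0], [-3.0, -18.0, -27.0], [8.0, 18.0, -43.0], [11.0, 22.0, -48.0]]
318 [[9.0, -21.0, -50.0], [-6.0, -19.0, -27.0], [7.0, 17.0, -46.0], [12.0, 21.0, -54.0]]
326 [[6.0, -21.0, -50.0], [-10.0, -19.0, -28.0], [3.0, 17.0, -46.0], [12.0, 21.0, -58.0]]
334 [[8.0, -20.0, -56.0], [-320.0, -77.0, 379.0], [-0.0, 18.0, -46.0], [13.0, 20.0, -63.0]]
342 [[5.0, -20.0, -56.0], [-337.0, -78.0, 379.0], [-2.0, 17.0, -48.0], [12.0, 19.0, -66.0]]
350 [[13.0, -18.0, -70.0], [-353.0, -79.0, 378.0], [-5.0, 17.0, -48.0], [12.0, 19.0, -69.0]]
358 [[18.0, -16.0, -79.0], [-372.0, -79.0, 380.0], [-7.0, 17.0, -49.0], [18.0, 17.0, -79.0]]
366 [[17.0, -16.0, -81.0], [-388.0, -80.0, 378.0], [-11.0, 18.0, -49.0], [17.0, 16.0, -81.0]]
374 [[17.0, -15.0, -83.0], [-405.0, -81.0, 379.0], [-297.0, 71.0, 259.0], [17.0, 16.0, -83.0]]
382 [[17.0, -15.0, -86.0], [-423.0, -81.0, 378.0], [-424.0, 93.0, 379.0], [18.0, 15.0, -87.0]]
390 [[17.0, -14.0, -88.0], [-441.0, -82.0, 378.0], [-281.0, 65.0, 215.0], [17.0, 15.0, -88.0]]
398 [[18.0, -14.0, -92.0], [-1219.0, -198.0, 1124.0], [-287.0, 64.0, 208.0], [18.0, 14.0, -91.0]]
[526.6895984  -58.16144863 178.51659384]
[464.39870341 -53.58865614 198.96880614]
```

```bash
python3 - <<'E'
from h import *
p,d,st=snap('scene','s3')
P=cloud('scene',d)
for z in (355,374,400,420): print(z,proj('scene',[500,-55,z]).round(0))
L=(P-st['eef_pos'])@st['eef_rot']
m=(abs(L[...,0])<45)&(abs(L[...,1])<60)&(L[...,2]>-120)&(L[...,2]<60)
print(m.sum())
for z in range(-100,45,5):
    k=m&(abs(L[...,2]-z)<2.5)
    if k.sum(): print(z,k.sum(),L[k].min(0).round(),L[k].max(0).round())
u,v=proj('scene',[500,-55,380]).astype(int)
a=cv2.resize(p[v-60:v+60,u-80:u+80],None,fx=4,fy=4,interpolation=cv2.INTER_CUBIC);cv2.imwrite('pics/s3c.png',a[:,:,::-1]);print(u,v)
E
```

```text
355 [274. 140.]
374 [274. 135.]
400 [274. 127.]
420 [274. 122.]
642
-100 31 [ -21.  -58. -102.] [  7.  55. -98.]
-95 36 [-19. -56. -97.] [  8.  57. -93.]
-90 43 [-22. -55. -92.] [ 12.  60. -88.]
-85 35 [-21. -56. -87.] [ 13.  56. -83.]
-80 45 [-19. -50. -82.] [ 15.  59. -78.]
-75 32 [-16. -54. -77.] [  8.  57. -73.]
-70 33 [-15. -49. -72.] [ 12.  55. -68.]
-65 39 [-17. -47. -67.] [  9.  54. -63.]
-60 33 [-16. -51. -62.] [  9.  51. -58.]
-55 17 [-14. -29. -57.] [ -1.  46. -53.]
-50 12 [-16. -26. -52.] [  5.  36. -48.]
-45 23 [-15. -24. -47.] [  6.  35. -43.]
-40 18 [-13. -23. -41.] [  6.  34. -38.]
-35 16 [-13. -23. -37.] [  9.  36. -33.]
-30 18 [-15. -19. -32.] [  8.  35. -28.]
-25 19 [-14. -22. -27.] [  7.  36. -23.]
-20 18 [-15. -23. -22.] [  4.  31. -18.]
-15 11 [-13. -22. -17.] [  9.  28. -13.]
274 132
```

View pics/s3c.png

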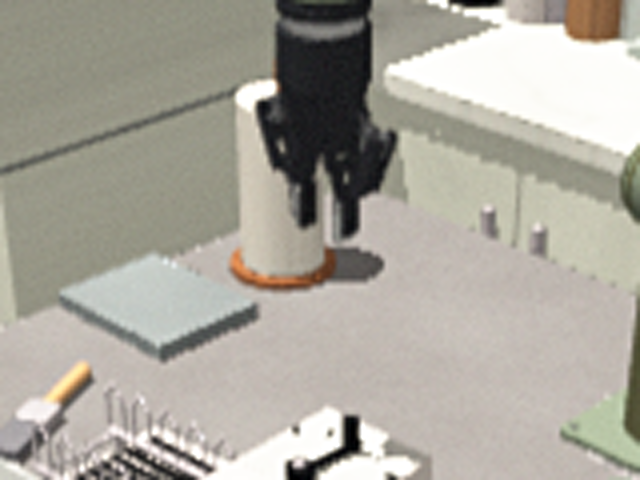

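```bash
python3 - <<'E'
from h import *
R=Rz(np.pi/2+0.05)
ctrl.gripper_to(21)
ctrl.move_ptp([340,-160,120],R); ctrl.hold(0.2)
r=ctrl.move_l([340,-160,-40],vel=40,threshold=6) if True else 0
s=sensors.read_state();print(r,s['eef_pos'],s['force'],s['grip_width'],s['t'])
ctrl.move_l([340,-160,80],vel=100);
E
```

```text
True [ 340.01961336 -160.0343934   -12.19754736] [-1.7332174   1.06380078  8.31916446] 20.862368508783632 14.2833
```

```bash
python3 - <<'E'
from h import *
R=Rz(np.deg2rad(45)+YAW+0.3)
th0=0.65;g=lev(th0)
ctrl.gripper_to(34,20)
ctrl.move_ptp([*g,260],R);ctrl.hold(0.1)
print(ctrl.move_l([*g,166],vel=100,threshold=5),sensors.read_state()['eef_pos'])
ctrl.gripper_to(21);s=sensors.read_state();print(s['grip_width'],s['force'])
for th in np.arange(0.55,-0.13,-0.1):
    r=ctrl.move_l([*lev(th),166],vel=60,threshold=12)
    s=sensors.read_state();print(round(th,2),r,s['force'].round(1),s['eef_pos'])
    if r: break
ctrl.move_l([*lev(max(th,0)),166],vel=60)
print(sensors.read_state()['force'])
ctrl.gripper_to(36)
p=sensors.read_state()['eef_pos'];ctrl.move_l([p[0],p[1],260],vel=200)
ctrl.move_ptp([500,-55,380],Rz(np.pi/2+0.05)); ctrl.hold(0.3)
print(sensors.read_state()['t']);snap('wrist','w4')
E
```

```text
False [467.95296135 -53.4961513  166.74342901]
20.681675023463622 [-0.14493745 -1.1580886   0.50378009]
0.55 False [ 0.  -0.3  0.3] [468.19926405 -46.72260615 166.05829528]
0.45 False [0.1 0.6 0.6] [469.78019534 -40.55942764 165.94161165]
0.35 False [0.5 0.7 0.1] [471.97794853 -34.75755168 166.05495484]
0.25 False [-0.   0.1  0.6] [474.59407033 -29.1861723  166.07820634]
0.15 False [0.8 0.3 0.3] [477.7303268  -23.91018662 166.07909374]
0.05 False [ 0.8 -0.4 -0.5] [481.39848971 -18.91141371 166.08065841]
-0.05 False [-2.9 -1.1  1.3] [484.82676435 -14.67863941 165.87008731]
[0.29184736 0.54928781 1.02584365]
21.8833
```

View pics/w4.png

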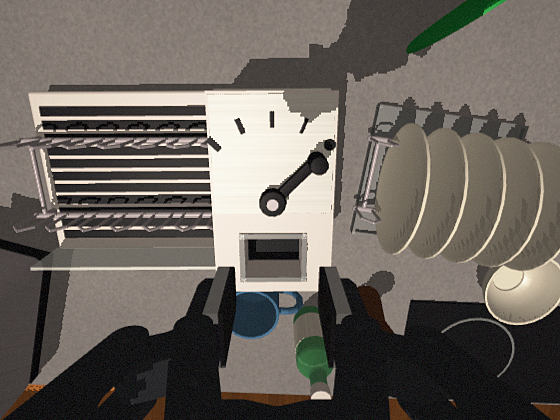

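```bash
python3 - <<'E'
from h import *
p,d,st=load('w4')
a=at_z('wrist',272.5,202.5,178,st);b=at_z('wrist',319,161.5,200,st);v=b-a
print(a,b,np.hypot(*v[:2]),np.arctan2(v[1],v[0])-np.deg2rad(135)-YAW)
ctrl.gripper_to(30)
ctrl.move_ptp([505,370,300],Rz(np.pi/2+0.2)); ctrl.hold(0.3)
p,d,st=snap('wrist','w5');print(sensors.read_state()['t'])
P=cloud('wrist',d,st)
q=np.array([516,378])
near=(np.hypot(P[...,0]-q[0],P[...,1]-q[1])<70)
for lo,hi in((34,44),(62,78)):
    m=near&(P[...,2]>lo)&(P[...,2]<hi)
    print(m.sum(),P[m].mean(0),cv2.minAreaRect(P[m][:,:2].astype(np.float32)))
E
```

```text
[526.90376645 -57.6206681  178.        ] [478.89809416 -17.13304767 200.        ] 62.799617676189634 0.030252665992748888
24.1083
2419 [515.94146192 377.80493198  38.56456383] ((518.3002319335938, 378.36346435546875), (56.58634948730469, 71.9426040649414), 16.436193466186523)
418 [517.15222567 378.09590148  69.64679029] ((517.9846801757812, 378.3577880859375), (10.437114715576172, 43.75675964355469), 16.327281951904297)
```

View pics/w5.png

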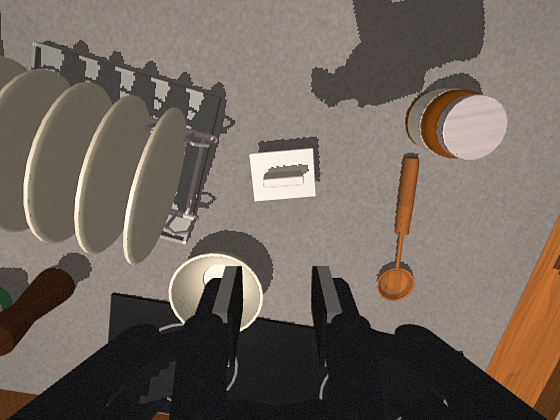

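```bash
python3 - <<'E'
from h import *
for a in (np.deg2rad(16.4),np.deg2rad(196.4)):
    print(a, ctrl.solve_ik([518,378.3,33],Rz(a)))
for a in (YAW,YAW+np.pi):
    print(a, ctrl.solve_ik([597,-54.4,160],Rz(a)))
E
```

```text
0.28623399732707 [ 4.95984576e-01  5.40051114e-01  1.50444186e+00 -4.44089210e-16
  1.09709968e+00  2.09750578e-01]
3.427826650916863 None
0.0545 [-2.35164379e-01  3.09814262e-01  1.53929816e+00 -4.44089210e-16
  1.29248024e+00 -2.89664379e-01]
3.196092653589793 None
```

```bash
python3 - <<'E'
from h import *
a=np.deg2rad(16.4);f=[518.0,378.3]
ctrl.move_ptp([*f,140],Rz(a));ctrl.hold(0.2)
print(ctrl.move_l([*f,33],vel=80,threshold=6))
s=sensors.read_state();print(s['eef_pos'],s['force'])
ctrl.gripper_to(5,40);s=sensors.read_state();print('w',s['grip_width'],s['eef_pos'],s['force'])
ctrl.move_l([*f,60],vel=50);ctrl.hold(0.2);s=sensors.read_state();print('w',s['grip_width'],s['force'],s['t'])
ctrl.move_l([*f,290],vel=250)
ctrl.hold(0.2);p,d,st=snap('wrist','w6')
P=cloud('wrist',d,st);L=(P-st['eef_pos'])@st['eef_rot']
m=(abs(L[...,0])<60)&(abs(L[...,1])<45)&(L[...,2]>-30)&(L[...,2]<45)
for z in range(-30,45,5):
    k=m&(abs(L[...,2]-z)<2.5)
    if k.sum()>5: print(z,k.sum(),L[k].min(0).round(1),L[k].max(0).round(1))
E
```

```text
False
[518.60966355 378.61882212  33.83127999] [ 0.1161552  -0.08326716  0.14312404]
w 8.886579048698664 [518.41739391 378.53881701  33.68620129] [0.17698027 0.02908525 2.6012811 ]
w 9.34555917897898 [ 0.33660809 -0.43933995 -0.80430536] 28.325
-30 280 [  5.8 -18.9 -30. ] [ 22.5  17.5 -27.5]
-25 530 [  5.6 -18.8 -27.5] [ 22.5  17.5 -22.5]
-20 413 [  5.7 -18.7 -22.5] [ 22.4  16.9 -17.5]
-15 184 [  5.9 -15.5 -17.5] [ 22.6  10.5 -12.6]
-10 102 [ 19.9  -5.6 -12.5] [22.6  4.2 -7.6]
-5 9491 [-24.1 -28.9  -7.5] [36.4 27.6 -2.5]
0 193 [ 35.3 -28.7  -2.5] [36.4 26.9  1.1]
20 109 [ 29.6 -22.3  20.1] [30.3 21.  22.5]
25 233 [ 29.4 -22.5  22.5] [30.4 21.3 27.5]
30 90 [ 29.5 -22.1  27.5] [30.2 20.7 30.1]
```

View pics/w6.png

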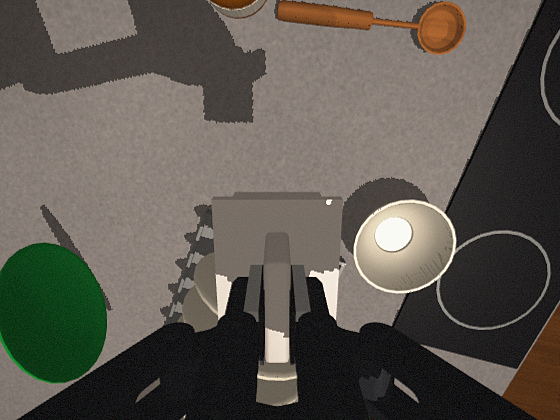

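```bash
python3 - <<'E'
from h import *
W=dry(68,125);print(W)
R=Rz(YAW)
ctrl.move_ptp([*W,290],R);ctrl.hold(0.2)
ctrl.move_l([*W,203],vel=100);ctrl.hold(0.3)
f0=sensors.read_state()['force']
r=ctrl.move_l([*W,158.5],vel=25,threshold=7)
s=sensors.read_state();print(r,s['eef_pos'],s['force']-f0,s['wrist_torque'],s['t'])
E
```

```text
[596.99903649 -54.59583435]
False [597.09818046 -54.63107015 159.64810056] [-2.55555121  0.7696823   6.25837506] [0.12239415 0.55665755 0.00383783] 34.7083
```

```bash
python3 - <<'E'
from h import *
W=dry(68,125)
r=ctrl.move_l([*W,154],vel=20,threshold=14)
s=sensors.read_state();print(r,s['eef_pos'],s['force'],s['t'])
ctrl.gripper_to(30);ctrl.hold(0.2)
s=sensors.read_state();print(s['eef_pos'],s['force'])
ctrl.move_l([*W,260],vel=150)
ctrl.move_ptp([560,-55,400],Rz(np.pi/2+0.05));ctrl.hold(0.3)
p,d,st=snap('wrist','w7');P=cloud('wrist',d,st)
near=np.hypot(P[...,0]-W[0],P[...,1]-W[1])<50
for lo,hi in((162.5,169),(185,203)):
    m=near&(P[...,2]>lo)&(P[...,2]<hi)
    if m.sum()>5: print(m.sum(),P[m].mean(0),cv2.minAreaRect(P[m][:,:2].astype(np.float32)))
m=near&(P[...,2]<162.5)&(P[...,2]>155);print(P[m][:,2].mean())
E
```

```text
True [596.9852029  -54.60461771 159.61067748] [-1.63582762  0.16411784  3.36814647] 34.9167
[595.81346679 -54.3135703  158.22924512] [-1.46478495 -0.00947626 -0.1138268 ]
2503 [594.0301519  -54.97242924 164.55594529] ((596.3698120117188, -54.228721618652344), (56.708866119384766, 73.25821685791016), 3.1511075496673584)
487 [594.86680073 -54.67510551 194.75681538] ((595.8563232421875, -54.885658264160156), (9.647350311279297, 42.865211486816406), 2.7361977100372314)
159.5480241267039
```

View pics/w7.png

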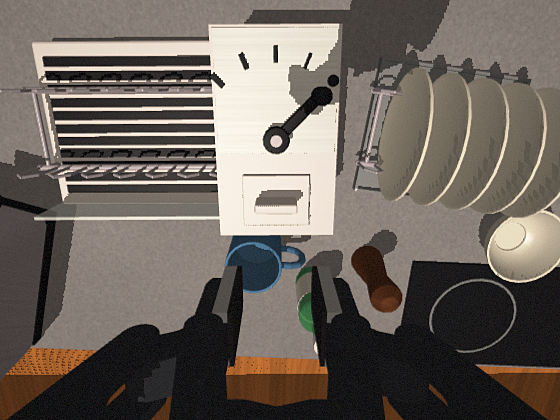

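```bash
python3 - <<'E'
from h import *
ctrl.gripper_to(26)
ctrl.move_ptp([490,175,400],Rz(np.pi/2-0.05));ctrl.hold(0.3)
p,d,st=snap('wrist','w8');P=cloud('wrist',d,st);print(sensors.read_state()['t'])
m=(P[...,2]>140)&(P[...,2]<190)&(P[...,1]>60)&(P[...,1]<300)&(P[...,0]<640)&(P[...,0]>380)
n,lab=cv2.connectedComponents(m.astype(np.uint8))
for i in range(1,n):
    Q=P[lab==i]
    if len(Q)<60: continue
    top=Q[Q[:,2]>np.percentile(Q[:,2],99)-6]
    rim=cv2.minAreaRect(top[:,:2].astype(np.float32))
    # fit plane
    A=np.c_[Q[:,0]-Q[:,0].mean(),Q[:,2]-170,np.ones(len(Q))];c=np.linalg.lstsq(A,Q[:,1],rcond=None)[0]
    print(i,len(Q),'top z',np.percentile(Q[:,2],99).round(1),'topmean',top.mean(0).round(1),'x',top[:,0].min().round(1),top[:,0].max().round(1),'y=..',c.round(3), Q[:,0].mean().round(1),rim)
E
```

```text
39.55
1 1155 top z 177.3 topmean [525.9  96.6 174.3] x 492.7 554.3 y=.. [-7.50e-02 -1.14e-01  9.77e+01] 520.4 ((523.5838012695312, 96.99478149414062), (6.115490913391113, 61.56035232543945), 84.65081024169922)
2 894 top z 177.0 topmean [528.9 136.3 174.2] x 499.2 557.3 y=.. [-7.50000e-02 -1.17000e-01  1.37289e+02] 522.9 ((528.3417358398438, 136.4280548095703), (5.552928447723389, 58.25053024291992), 85.20561218261719)
3 638 top z 177.1 topmean [532.7 176.  174.3] x 504.4 565.5 y=.. [-7.90000e-02 -8.10000e-02  1.76888e+02] 524.6 ((535.1555786132812, 176.0933380126953), (6.046443939208984, 61.315284729003906), 84.98446655273438)
4 597 top z 177.5 topmean [536.5 215.4 174.4] x 507.5 566.0 y=.. [-9.20000e-02  6.00000e-03  2.16334e+02] 527.8 ((536.8781127929688, 216.0355987548828), (6.174076557159424, 58.695350646972656), 84.97784423828125)
5 756 top z 177.2 topmean [539.  255.2 174.3] x 509.7 569.1 y=.. [-9.0000e-02 -2.0000e-02  2.5542e+02] 534.7 ((539.5179443359375, 255.85902404785156), (6.5197038650512695, 59.68687438964844), 85.5433349609375)
```

View pics/w8.png

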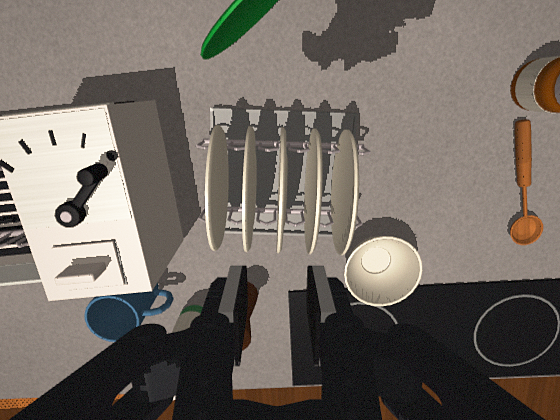

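```bash
python3 - <<'E'
from h import *
for n in('w1','w4','w7'):
    p,d,st=load(n);P=cloud('wrist',d,st)
    m=(P[...,2]>95)&(P[...,2]<125)&(P[...,1]<-140)&(P[...,1]>-420)&(P[...,0]>400)&(P[...,0]<640)
    Q=P[m];q=Q[:,:2]-ORG;X=q@x_;Y=q@y_
    for s in(-50,50):
        k=abs(X-s)<20
        print(n,s,k.sum(),X[k].mean().round(1));h,e=np.histogram(Y[k],bins=np.arange(-200,60,4));print([(int(b),int(c)) for b,c in zip(e,h) if c>0])
E
```

```text
w1 -50 626 -49.7
[(-200, 2), (-196, 7), (-184, 14), (-180, 23), (-176, 26), (-172, 21), (-160, 4), (-156, 14), (-152, 3), (-148, 9), (-144, 23), (-140, 23), (-136, 23), (-132, 16), (-120, 4), (-116, 15), (-112, 4), (-108, 9), (-104, 22), (-100, 17), (-96, 22), (-92, 15), (-80, 6), (-76, 12), (-72, 5), (-68, 12), (-64, 19), (-60, 17), (-56, 20), (-52, 11), (-40, 6), (-36, 11), (-32, 10), (-28, 8), (-24, 18), (-20, 18), (-16, 17), (-12, 11), (0, 7), (4, 12), (8, 10), (12, 10), (16, 16), (20, 15), (24, 17), (28, 8), (40, 8), (44, 6)]
w1 50 627 49.9
[(-200, 7), (-196, 17), (-192, 5), (-188, 10), (-184, 16), (-180, 21), (-176, 21), (-172, 19), (-160, 6), (-156, 17), (-152, 6), (-148, 8), (-144, 18), (-140, 18), (-136, 19), (-132, 17), (-120, 7), (-116, 18), (-112, 6), (-108, 7), (-104, 18), (-100, 15), (-96, 20), (-92, 15), (-80, 7), (-76, 16), (-72, 8), (-68, 10), (-64, 16), (-60, 16), (-56, 20), (-52, 11), (-40, 7), (-36, 17), (-32, 7), (-28, 9), (-24, 16), (-20, 15), (-16, 18), (-12, 9), (0, 8), (4, 14), (8, 10), (12, 8), (16, 16), (20, 13), (24, 16), (28, 9)]
w4 -50 619 -49.7
[(-196, 
[... 1397 characters left out ...]
 7), (-32, 9), (-28, 12), (-24, 21), (-20, 17), (-16, 21), (-12, 10), (0, 6), (4, 9), (8, 11), (12, 12), (16, 18), (20, 17), (24, 17), (28, 10), (40, 5), (44, 6)]
w7 50 570 50.1
[(-200, 5), (-196, 14), (-192, 5), (-188, 6), (-184, 18), (-180, 19), (-176, 19), (-172, 19), (-160, 5), (-156, 12), (-152, 5), (-148, 8), (-144, 19), (-140, 17), (-136, 19), (-132, 15), (-120, 4), (-116, 14), (-112, 6), (-108, 9), (-104, 14), (-100, 19), (-96, 18), (-92, 12), (-80, 6), (-76, 11), (-72, 5), (-68, 11), (-64, 14), (-60, 16), (-56, 20), (-52, 9), (-40, 7), (-36, 11), (-32, 8), (-28, 11), (-24, 12), (-20, 15), (-16, 16), (-12, 10), (0, 7), (4, 11), (8, 8), (12, 8), (16, 14), (20, 14), (24, 15), (28, 10)]
```

```bash
cat >> h.py <<'E'
DPSI=np.deg2rad(-4.8)
PL=[np.array([532.6,176.2])+k*39.9*np.array([-np.sin(DPSI),np.cos(DPSI)]) for k in (-2,-1,0,1,2)]
ZG=140.5
def plate(k,slot,dxy=(0,0)):
    R1=Rz(np.pi/2+DPSI);R2=Rz(np.pi/2+YAW)
    c=PL[k];t=dry(0,-165+40*slot+0.3)
    ctrl.gripper_to(24,60)
    ctrl.move_ptp([*c,230],R1);ctrl.hold(0.15)
    r=ctrl.move_l([*c,ZG],vel=100,threshold=6)
    s=sensors.read_state();print('down',r,s['eef_pos'].round(1),s['force'].round(1))
    if r: return False
    ctrl.gripper_to(5,60);s=sensors.read_state();print('grip',s['grip_width'],s['force'].round(1))
    zg=s['eef_pos'][2]
    ctrl.move_l([*c,ZG+110],vel=150);ctrl.move_l([*c,365],vel=300)
    ctrl.move_l([*t,365],rot=R2,vel=280)
    ctrl.move_l([*t,ZG+30+62],vel=200);ctrl.hold(0.2)
    f0=sensors.read_state()['force'];print('held w',sensors.read_state()['grip_width'],f0.round(1))
    r=ctrl.move_l([*t,ZG+30-3],vel=45,threshold=5)
    s=sensors.read_state();print('place',r,s['eef_pos'].round(1),'dz',(s['eef_pos'][2]-zg).round(1),(s['force']-f0).round(1))
    return True
def release():
    p=sensors.read_state()['eef_pos']
    ctrl.gripper_to(23);ctrl.hold(0.1)
    ctrl.move_l([p[0],p[1],300],vel=200)
    print('t',sensors.read_state()['t'])
E
python3 - <<'E'
from h import *
plate(0,0)
snap('scene','s9');snap('wrist','w9')
E
python3 -c "
import cv2
a=cv2.imread('pics/s9.png')[100:270,150:370];cv2.imwrite('pics/s9c.png',cv2.resize(a,None,fx=3.5,fy=3.5,interpolation=2))"
```

```text
down False [526.6  96.7 141.3] [-0.  -0.4  0.7]
grip 7.926243957121737 [0.6 0.5 2.9]
held w 7.362439522900019 [-0.3  0.  -2.6]
place True [ 545.1 -347.5  171.7] dz 30.0 [1.2 0.3 7. ]
```

View pics/s9c.png

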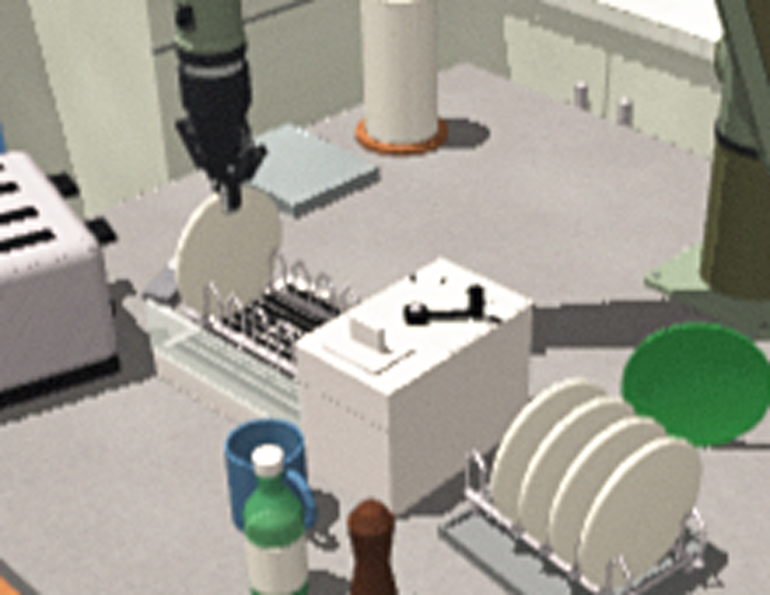

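View pics/w9.png

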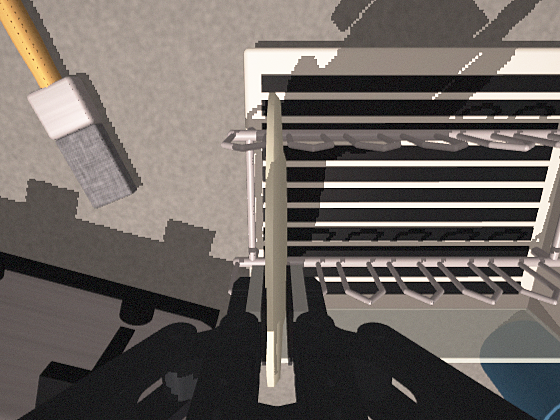

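```bash
python3 - <<'E'
from h import *
release()
plate(1,1) and release()
E
```

```text
t 48.7167
down False [530.  136.5 141.3] [-0.1 -0.2  1.1]
grip 7.7259559396909925 [-0.1  0.2  3.6]
held w 7.754661998451634 [ 0.1 -0.1 -4.2]
place True [ 542.9 -307.5  171.7] dz 30.0 [0.1 0.2 9. ]
t 58.775
```

```bash
python3 - <<'E'
from h import *
plate(2,2) and release()
p,d,st=snap('top','t10');cv2.imwrite('pics/t10c.png',cv2.resize(p[160:290,180:400],None,fx=3.5,fy=3.5,interpolation=2)[:,:,::-1])
E
```

```text
down False [533.3 176.3 141.4] [-0.8  0.6  0.3]
grip 7.339130439598706 [-0.5  0.8  3.7]
held w 7.786602690015563 [-0.6  0.5 -3.3]
place True [ 540.5 -267.6  171.7] dz 30.0 [1.9 0.  8.6]
t 68.8333
```

View pics/t10c.png

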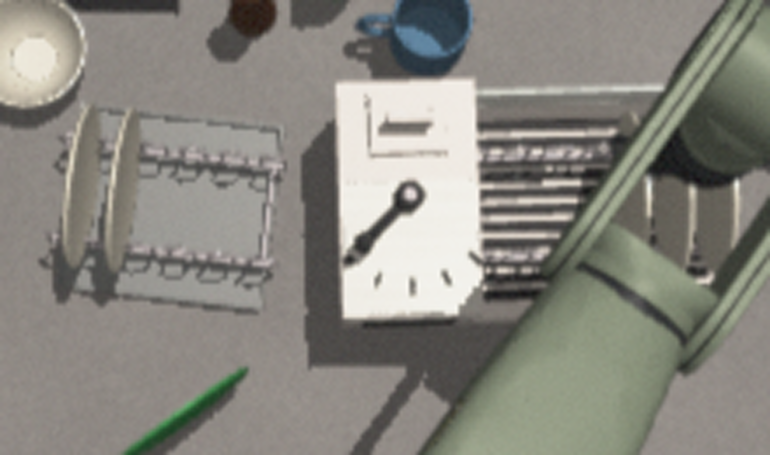

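```bash
python3 - <<'E'
from h import *
plate(3,3) and release()
plate(4,4) and release()
ctrl.move_ptp([480,-170,430],Rz(np.pi/2+0.05));ctrl.hold(0.3)
p,d,st=snap('wrist','w11');P=cloud('wrist',d,st)
q=P[...,:2]-ORG;X=q@x_;Y=q@y_
for i in range(6):
    m=(abs(Y-(-165+40*i))<14)&(abs(X)<85)&(P[...,2]>140)&(P[...,2]<225)
    if m.sum()>50:
        Z=P[...,2][m];t=Z>np.percentile(Z,99)-6
        print(i,m.sum(),'ztop',np.percentile(Z,99).round(1),'y',Y[m][t].mean().round(1),'xrange',X[m][t].min().round(1),X[m][t].max().round(1))
W=dry(68,125);near=np.hypot(P[...,0]-W[0],P[...,1]-W[1])<50
m=near&(P[...,2]>162.5)&(P[...,2]<169);b=near&(P[...,2]<=162)&(P[...,2]>155);print('filter',m.sum(),P[m].mean(0),cv2.minAreaRect(P[m][:,:2].astype(np.float32)),P[b][:,2].mean())
E
```

```text
down False [536.6 216.2 141.4] [-0.1 -0.2  0.7]
grip 7.970536422801421 [0.  2.  3.1]
held w 7.893538213939451 [-0.3 -0.1 -4.3]
place True [ 538.  -227.7  171.7] dz 29.9 [-0.2  0.2 10.4]
t 78.9333
down False [540.  255.9 141.4] [-1.4 -0.1 -0. ]
grip 7.759958790527615 [-0.   1.   2.5]
held w 7.9946301481922974 [-0.1 -0.3 -3.5]
place True [ 535.6 -187.7  171.7] dz 29.9 [-0.7  0.1  9.3]
t 88.9667
0 3165 ztop 206.2 y -166.5 xrange -30.4 33.5
1 2654 ztop 206.4 y -126.6 xrange -32.1 31.1
2 2147 ztop 206.5 y -87.0 xrange -34.1 33.7
3 1641 ztop 206.8 y -47.1 xrange -32.9 33.6
4 1130 ztop 206.9 y -7.2 xrange -28.3 30.3
filter 1670 [593.69074268 -58.00956443 164.51036521] ((588.7296752929688, -56.284523010253906), (76.55963897705078, 72.45654296875), 2.395758867263794) 159.55612268758927
```

View pics/w11.png

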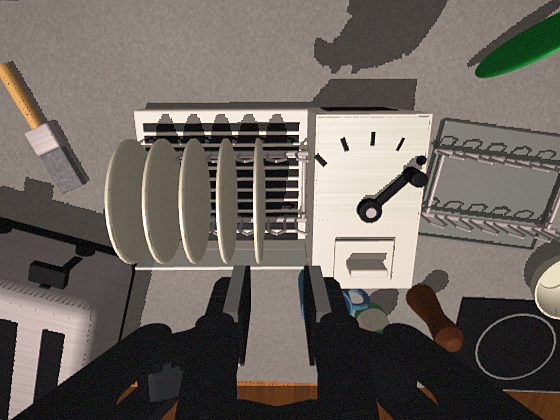

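```bash
python3 - <<'E'
from h import *
R=Rz(np.deg2rad(45)+YAW+0.6)
ctrl.gripper_to(34,20)
g=lev(0.02)
ctrl.move_ptp([*g,280],R);ctrl.hold(0.15)
r=ctrl.move_l([*g,166],vel=100,threshold=5);print(r)
if not r:
    ctrl.gripper_to(21);s=sensors.read_state();print(s['grip_width'],s['force'])
    for th in list(np.arange(0.1,1.2,0.1))+[1.205]:
        r=ctrl.move_l([*lev(th),166],vel=60,threshold=12)
        if r: print('stop',th);break
    print(sensors.read_state()['force'])
    ctrl.move_l([*lev(1.19),166],vel=30)
    ctrl.gripper_to(36)
p=sensors.read_state()['eef_pos'];ctrl.move_l([p[0],p[1],280],vel=200)
ctrl.move_ptp([480,-55,400],Rz(np.pi/2+0.05));ctrl.hold(0.3)
p,d,st=snap('wrist','w12');print(sensors.read_state()['t'])
cv2.imwrite('pics/w12c.png',cv2.resize(p[60:320,190:360],None,fx=3,fy=2.3,interpolation=2)[:,:,::-1])
K=[proj('wrist',[*PIV,178],st)];print(K,[proj('wrist',[*lev(t),200],st).round(1) for t in (1.078,1.178,1.278)])
g=cv2.cvtColor(p,cv2.COLOR_RGB2GRAY);P=cloud('wrist',d,st)
m=(P[...,2]>194)&(P[...,2]<205)&(np.hypot(P[...,0]-PIV[0],P[...,1]-PIV[1])<90)&(P[...,0]<550)&(P[...,1]>-130)
v=P[m].mean(0)[:2]-PIV;print(m.sum(),np.hypot(*v),np.mod(np.arctan2(v[1],v[0]),2*np.pi)-np.deg2rad(135)-YAW)
E
```

```text
False
20.734715350654664 [0.74577354 1.87187627 1.02387046]
[-0.15336365  0.16498408 -0.52906716]
97.9833
[array([271.61285356, 216.66348625])] [array([252.4, 166.6]), array([246.5, 168.7]), array([240.8, 171.4])]
263 62.03283432334383 1.1987371447671342
```

View pics/w12.png

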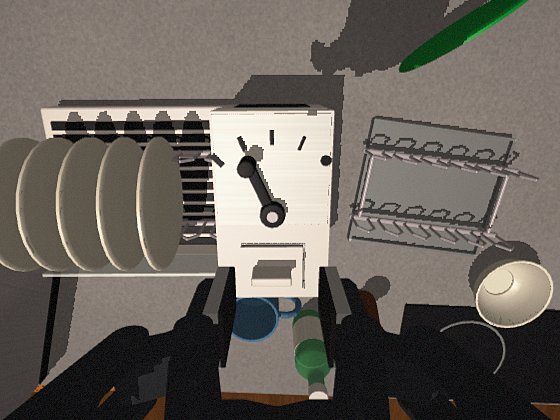

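View pics/w12c.png

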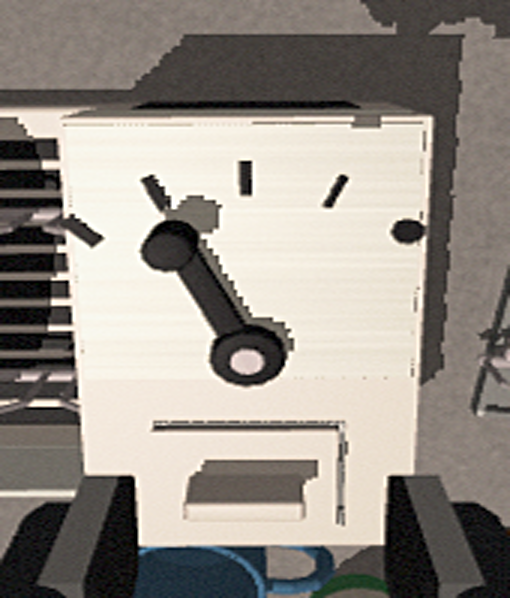

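```bash
python3 - <<'E'
from h import *
p,d,st=load('w12');P=cloud('wrist',d,st);W=dry(68,125)
q=P[...,:2]-W;X=q@x_;Y=q@y_
m=(abs(X)<35)&(abs(Y)<42)&(P[...,2]>162.5)&(P[...,2]<169);print(m.sum(),P[m][:,2].mean(),X[m].min(),X[m].max(),Y[m].min(),Y[m].max())
ctrl.hold(0.3);print(sensors.read_state()['t'],sensors.read_state()['force'])
ctrl.finish_job()
E
```

```text
1925 164.48935767701596 -26.99680649210137 30.797538000210537 -37.25199260825595 34.834743110022345
98.2833 [ 0.01122504 -0.29173852 -0.77558505]
the job is handed in; nothing more can be done
```

The job is done and handed in at about 98 s. `finish_job` reports no verdict, so what follows is from my own last camera checks.

**What I did**
1. I turned the heat lever to its off stop. My camera reading was 0.03 rad, with the pointer on the dot.
2. I pushed the filter home in its well.
3. I moved all five white plates from the draining rack into dryer slots 0 to 4, leaving slot 5 empty. The green look-alike plate was not touched.
4. I set the lever to the third mark.

**Last checks**
- **Lever:** it measured 1.199 rad against the 1.178 target, inside the ±0.1 limit.
- **Filter:** the flange top was about 5 mm above the blower top, as it should be fully home. It sat within about 2 mm of the well centre.
- **Plates:** all five top edges were at 206 to 207 mm, against 207 expected. They were centred within 2 mm along the slots and 2.5 mm across them.
- **Bystanders:** nothing looked out of place, judged by eye only in the pictures.

**What disagreed**
- **Finger length:** the stated `tcp_to_tips` of 25 mm did not match the robot. Two cameras and a touch on the worktop put the fingertips about 12 mm behind the reported TCP. My first attempt at the lever therefore passed above it without contact. I corrected the heights from the touch and used them for the rest of the job.
- **One bad filter fit:** a filter outline fit in one later view picked up part of the lever and read wrong. The final view, limited to the well area, was good.

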